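# Hang the turner up to drip

### The arm

A 6-joint arm with a two-finger parallel gripper is mounted at the origin on a cart in front of the work surface, level with it; the furniture and walls round the work are solid. World frame = base frame: x ahead of the robot, y to its left, z up, the work surface at z = 0. Lengths are in m, angles in degrees, forces in N, time in s.
With the tool pointing down it reaches from about 0.275 to 0.825 m from the base axis. Payload 5.2 kg.
Tool frame: the origin (TCP) lies on the mounting face of the last link; the fingertips stand 186 mm ahead of it and the grasp point (between the pads) lies 167 mm ahead of it; z points along the fingers, y is the line along which they close (so a half turn about z gives the same grasp; the last joint's range is limited). The gripper opens to 93 mm and grips with 3 to 60 N. Pads are 15 mm wide; open, the fingers measure 128 mm over their backs; the gripper's body (75 mm by 188 mm) begins 65 mm behind the grasp point.
Start: joints at [-77.51, 14.817, 87.949, -0, 77.235, -11.62], TCP at [0.225, -0.502, 0.405] pointing down, gripper open.
Joint ranges: [-179.93, 179.93], [-52.35, 119.4], [10.71, 147.94], [-69.91, 249.91], [12.55, 155.21], [-178.61, 178.61]. Speed limits (degrees/s): [147.25, 147.25, 180, 180, 180, 180].

### API

Orientations are given as [roll, pitch, yaw] about the fixed x, y, z axes, in that order (R = Rz(yaw) Ry(pitch) Rx(roll)).
In Python, from rig import ctrl, imaging, job gives the robot as it stands. The module is installed in compiled form; this text tells all that it offers.
- The arm moves only by the tool drive_tool, never from a script. Its argument "commands" is text: rows parted by semicolons, each of 5 numbers parted by spaces: the shift along the tool's x, y, z in cm, then the turn about the tool's z in degrees, then the opening, from 0 (shut) to 1 (fully open). In form: dx dy dz spin jaw; .... A call has 1 to 10 rows; each row shifts and turns the commanded pose from where the row before left it, along the tool's axes as they then stand; what a row does not reach is not made up. A row lasts 1/8 s, in which the tool goes at most 62.5 mm and 10.7 degrees, less where a joint would pass 70% of its speed; a pose out of reach is approached as far as the arm can. A call with a gripper value outside its range is refused whole. The fingers move at their own pace and stop on an object; "force" is the grip in N (left out, the last holds). Time passes only in rows, so rows that do not move let the fingers close. It gives the time, the measured TCP pose, the force, the opening and the grip force at its end, in the units of the state.
- ctrl.observe(): the state, without advancing time (a new reading comes with each control period).
- imaging.get_image(name): name is "scene" or "top"; returns (picture, depth): 420x560x3 uint8, red, green, blue; 420x560 float32, m along the optical axis (not along the pixel's ray), 0 where there is no reading.
- imaging.camera_params(name): a dict with "camera_matrix" (3x3 intrinsics, pixels), "dist_coeffs" ([k1, k2, p1, p2, k3] as OpenCV has them; the pictures are not rectified), "rvec" (rotation vector, rad) and "tvec" (3), from world to camera coordinates, as OpenCV has them. Camera axes: x right, y down, z forward; pixel columns grow to the right and rows downward; lengths in m; the calibration is good to about 2 mm. A picture is of the moment at which its call begins. camera_params takes no time and is no camera call.
- job.finish_job(): hands the job in; it is judged then, once.
The state is a dict: "clock": time; "qpos": joint angles; "joint_velocities": joint speeds; "joint_torque": joint torques, N m; "position": TCP position; "ee_rot": TCP orientation; "ft_force": force on the tool from outside, world axes, zero at the start; "wrist_torque": the same for the moment, N m; "grip_width": opening from 0.0 (shut) to 1.0 (fully open); "finger_force": force on a finger pad.
Only numpy, scipy, OpenCV 4.12 (cv2) and the standard library are available. Lean on these libraries where they do the work, as an engineer would, in place of code of your own. Each camera call takes 0.05 s, during which the arm holds its last target. There are 200 camera calls.

### The job

Slide the single white plate along the table, without lifting it, until it is centred under the hook of the steel stand. Then hang the turner on the hook by its ring, so that it hangs still and straight down over the plate, by itself. Leave the oblong dish, the salt shaker and the black puck where they are.

Things in the scene. Friction and masses are not known exactly. Their poses are not given: they have to be found in the camera images.
- turner: griddle turner, 180 mm long, lying flat: steel blade 56 x 70 mm, 4 mm thick (x = -66 to -10 mm), then a black handle 26 mm wide and 16 mm thick (x = 0 to 72 mm), then a closed steel ring of 8 mm round wire. 0.12 kg or so. Origin on the underside where blade and handle meet; x runs along it towards the ring, y across it, z up out of its face.
- turner_ring (a point): centre of the turner's ring, at (95, 0, 8) mm in the turner's frame; the opening is 23 mm across, the ring 40 mm outside; the opening's axis is the turner's z
- turner_grip (a point): middle of the handle near the centre of mass, at (25, 0, 8) mm in the turner's frame, 70 mm from the ring's centre; here the handle is gripped across its 26 mm width (turner's y)
- stand: fixed steel hook stand. Origin on the table below the hook's lowest point; x: level from there to the post (on the right; the hook opens to the left), z up. Foot 60 x 130 x 16 mm at x = 127 to 187; 10 mm post at x = 155, 303 high; its bar slopes down to the lowest point (0, 0, 240), then turns up as a straight prong to -x. A T-shaped 8 mm rest bar, x = 12, z = 150, 64 wide, stops swinging.
- hook_seat (a point): lowest point of the hook, centre of the 10 mm bar (dipped in black rubber), 240 mm above the table: the ring finally hangs here (its centre then about 7 mm lower)
- hook_tip (a point): end of the prong, centre of a round knob 20 mm across: 50 mm from the seat, towards the stand's -x and up at 50 degrees above level, at (-32, 0, 278) mm in the stand's frame. The ring must pass over this knob and down the prong.
- drip_plate: round white plate, 200 mm across the rim, 21 mm high, lying alone on the table to the left of the stand (not the stack of plates at the back); origin at the centre of its underside, z up
- oblong_dish: small white oblong dish, 112 x 128 mm, 38 mm high; origin at the centre of its underside, z up. Bystander.
- salt_shaker: glass salt shaker with grey cap, 44 mm across, 90 mm high; origin at the centre of its underside, z up. Bystander.
- warmer_puck: flat round black cup-warmer puck, 72 mm across, 19 mm high; origin at the centre of its underside, z up. Bystander.

How it is judged:
By the outcome, as a careful person would: the job done as asked, in the order asked, and still so for the second after the job is handed in, with the robot touching nothing.
It also fails if it takes over 67 s, if anything falls off the work surface, if the arm or the gripper's body presses on something with over 40 N, if the wrist force passes 120 N, or if a joint passes its speed limit or range.

## Working session

There is one attempt and no reset: what is moved stays moved. The work goes in short steps, Python scripts to look and compute and a tool call to move; the robot and the scene stay as the last step left them, time stands still between calls to the robot, and variables do not carry over. Pictures are saved under pics/ and viewed, at most 14 in all, crops included, and the job is handed in when it is done.

Besides the shell and the picture viewer there is one more tool, called after ">>>" as name(argument=value, ...) on one line, values as JSON. drive_tool: Moves the arm, as the interface text tells. Its arguments: {"type":"object","properties":{"commands":{"type":"string"},"force":{"type":"number"}},"required":["commands"]}

```bash
mkdir -p pics
cat > h.py <<'E'
import numpy as np, cv2
from rig import ctrl, imaging, job
from scipy.spatial.transform import Rotation as R
def cam(n):
    p=imaging.camera_params(n); return np.array(p["camera_matrix"],float),np.array(p["dist_coeffs"],float),R.from_rotvec(np.ravel(p["rvec"])).as_matrix(),np.ravel(p["tvec"])
def grab(n,tag):
    im,d=imaging.get_image(n); cv2.imwrite(f"pics/{tag}.png",im[:,:,::-1]); np.savez(f"pics/{tag}.npz",im=im,d=d); return im,d
def ray(n,u,v):
    K,D,Rm,t=cam(n); a=cv2.undistortPoints(np.array([[[u,v]]],float),K,D)[0,0]
    return -Rm.T@t, Rm.T@np.array([a[0],a[1],1.])
def atz(n,u,v,z):
    c,r=ray(n,u,v); return c+r*(z-c[2])/r[2]
def atd(n,u,v,d):
    c,r=ray(n,u,v); return c+r*d
def cloud(n,d):
    K,D,Rm,t=cam(n); h,w=d.shape; g=np.stack(np.meshgrid(np.arange(w),np.arange(h)),-1).reshape(-1,1,2).astype(float)
    a=cv2.undistortPoints(g,K,D)[:,0]; P=np.c_[a,np.ones(len(a))]*d.reshape(-1,1)
    P=(P-t)@Rm; P[d.ravel()==0]=np.nan; return P.reshape(h,w,3)
def proj(n,P):
    K,D,Rm,t=cam(n); return cv2.projectPoints(np.array(P,float).reshape(-1,1,3),cv2.Rodrigues(Rm)[0],t,K,D)[0][:,0]
E
python3 - <<'E'
from h import *
for n in("scene","top"):
    im,d=grab(n,n+"0"); K,D,Rm,t=cam(n); print(n,-Rm.T@t,Rm[2],K[0,0],(d==0).mean())
    cv2.imwrite(f"pics/{n}0b.png",cv2.resize(im[:,:,::-1],(800,600)))
print(ctrl.observe())
E
```

```text
scene [-0.07716541  0.87879799  1.0789404 ] [ 0.45310793 -0.64482703 -0.61554148] 472.83047582859666 0.006024659863945578
top [ 0.36067884 -0.07463143  1.74514757] [ 0.13392385  0.01006623 -0.9909405 ] 538.4951454852691 0.0041709183673469385
{'clock': 0.1, 'qpos': array([-7.75106145e+01,  1.48564801e+01,  8.80036422e+01, -4.79245499e-04,
        7.72354328e+01, -1.16177970e+01]), 'joint_velocities': array([ 0.03336268,  0.06732804, -0.07163272, -0.02047419, -0.06669182,
       -0.04067764]), 'joint_torque': array([ 2.54136270e-03, -4.38210511e+01, -2.84644496e+01,  7.21895671e-02,
        3.62266030e-02, -4.56209261e-05]), 'position': array([ 0.22463973, -0.50183104,  0.40399563]), 'ee_rot': array([-1.79906308e+02, -1.87854470e-02,  2.41072735e+01]), 'ft_force': array([ 0.1337837 , -0.07463721, -0.19626482]), 'wrist_torque': array([0.01638849, 0.00698634, 0.00086147]), 'finger_force': 0.0, 'grip_width': 0.9999494995262173}
```

View pics/scene0b.png

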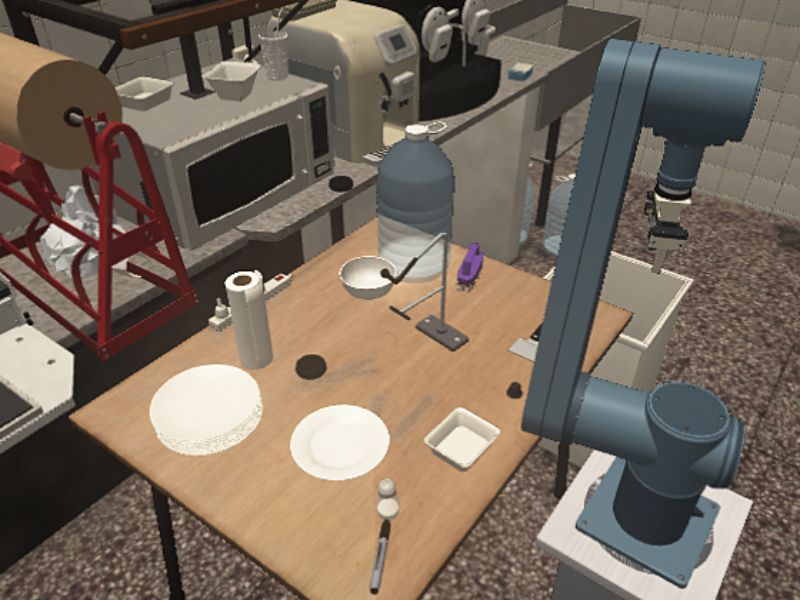

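View pics/top0b.png

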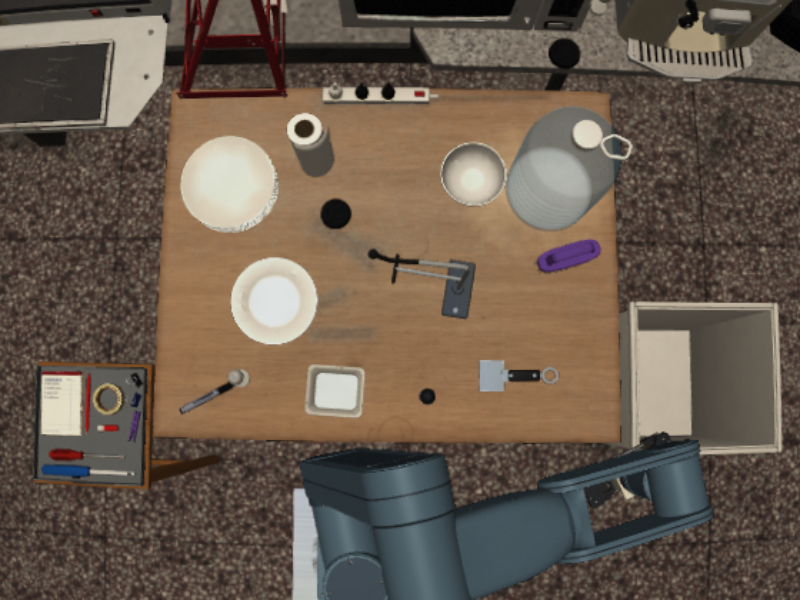

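Plate at top-view (274,301), turner (490–558,376), knob (373,254), stand foot (458,289), puck (336,213), dish (335,390), and shaker at (238,378) beside the pen (all in the 800-px picture). Next I measure these.

Run:
```python
from h import *
T=np.load("pics/top0.npz");S=np.load("pics/scene0.npz")
Ct=cloud("top",T["d"]);Cs=cloud("scene",S["d"])
np.set_printoptions(precision=4,suppress=True)
def fit(P):
    A=np.c_[2*P[:,:2],np.ones(len(P))];s=np.linalg.lstsq(A,(P[:,:2]**2).sum(1),rcond=None)[0];return s[:2],np.sqrt(s[2]+s[0]**2+s[1]**2)
for n,C in(("top",Ct),("scene",Cs)):
    print(n)
    def box(c,r): return C[(np.hypot(C[...,0]-c[0],C[...,1]-c[1])<r)]
    print("table",np.nanmedian(C[...,2][(abs(C[...,0]-.42)<.1)&(abs(C[...,1]+.05)<.3)]))
    g=atz("top",274*.7,301*.7,.02); P=box(g,.13); P=P[P[:,2]>.008]; lo,hi=P.min(0),P.max(0); print("plate",g,(lo+hi)/2,hi-lo)
    R_=P[P[:,2]>P[:,2].max()-.005]; print(" rimfit",fit(R_))
    for nm,u,v,z,r in(("puck",336,213,.019,.05),("dish",335,390,.038,.09),("salt",238,378,.09,.05)):
        g=atz("top",u*.7,v*.7,z);P=box(g,r);P=P[P[:,2]>.008];print(nm,g,(P.min(0)+P.max(0))/2,np.ptp(P,axis=0))
    g=atz("top",372*.7,254*.7,.278); P=box(g,.03);P=P[(P[:,2]>.25)&(P[:,2]<.3)];print("knob",g,len(P),np.median(P,0) if len(P) else 0,P.min(0),P.max(0))
    f=atz("top",458*.7,289*.7,.016);P=box(f,.1);Q=P[(P[:,2]>.01)&(P[:,2]<.02)];print("foot",f,cv2.minAreaRect((Q[:,:2]*1000).astype(np.float32)))
    Q=P[P[:,2]>.06];Q=Q[Q[:,2]<.25];print("post",len(Q),np.median(Q,0));Q=P[P[:,2]>.295];print("posttop",Q.mean(0) if len(Q) else 0,P[:,2].max())
    g=atz("top",520*.7,376*.7,.01);P=box(g,.13);P=P[P[:,2]>.003]; P=P[P[:,2]<.03];print("turner",g,len(P),cv2.minAreaRect((P[:,:2]*1000).astype(np.float32)))
for n,f in(("top",(240,150,370,230)),("scene",(250,150,340,260))):
    pass
a=T["im"][150:235,240:345];b=T["im"][235:290,325:400]
cv2.imwrite("pics/c1.png",np.vstack([cv2.resize(a,(735,595),interpolation=2)])[:,:,::-1])
cv2.imwrite("pics/c2.png",cv2.resize(b,(750,550),interpolation=2)[:,:,::-1])
```

```text
top
table 0.001237696752444838
plate [0.5719 0.2116 0.02  ] [0.5716 0.2103 0.021 ] [0.2405 0.2519 0.0259]
 rimfit (array([0.575 , 0.2146]), np.float64(0.09192637387495613))
puck [0.7778 0.0747 0.019 ] [0.7772 0.0727 0.0188] [0.0952 0.0794 0.0216]
dish [0.3727 0.0672 0.038 ] [0.3697 0.0695 0.029 ] [0.16   0.1519 0.042 ]
salt [0.3946 0.2742 0.09  ] [0.397  0.2754 0.0517] [0.0808 0.089  0.0871]
knob [ 0.6341 -0.0195  0.278 ] 66 [ 0.6333 -0.0242  0.2824] [ 0.6246 -0.0486  0.2522] [ 0.6438 -0.0101  0.296 ]
foot [ 0.604  -0.2062  0.016 ] ((605.3695678710938, -196.37509155273438), (169.3634796142578, 176.87533569335938), 10.91600227355957)
post 116 [ 0.6122 -0.1731  0.1534]
posttop [ 0.6097 -0.1827  0.2996] 0.30627746499231334
turner [ 0.4079 -0.3472  0.01  ] 1486 ((407.66876220703125, -347.1822814941406), (255.0878448486328, 256.19610595703125), 39.0858154296875)
scene
table 0.0028242083199396836
plate [0.5719 0.2116 0.02  ] [0.5675 0.2047 0.0188] [0.2322 0.2244 0.0217]
 rimfit (array([0.5718, 0.213 ]), np.float64(0.09233877122235964))
puck [0.7778 0.0747 0.019 ] [0.7767 0.0745 0.0189] [0.0692 0.0873 0.0214]
dish [0.3727 0.0672 0.038 ] [0.3702 0.0711 0.027 ] [0.1587 0.1446 0.038 ]
salt [0.3946 0.2742 0.09  ] [0.3936 0.2924 0.0522] [0.0923 0.0571 0.0881]
knob [ 0.6341 -0.0195  0.278 ] 55 [ 0.6305 -0.0217  0.2818] [ 0.6252 -0.0479  0.2525] [ 0.6408 -0.0098  0.2931]
foot [ 0.604  -0.2062  0.016 ] ((601.4268798828125, -223.90065002441406), (133.75144958496094, 150.59176635742188), 85.11226654052734)
post 192 [ 0.6054 -0.2022  0.1559]
posttop [ 0.6076 -0.1791  0.3006] 0.3078530216058239
turner [ 0.4079 -0.3472  0.01  ] 907 ((412.1128234863281, -336.46453857421875), (233.871337890625, 255.79647827148438), 74.191162109375)
```

View pics/c1.png

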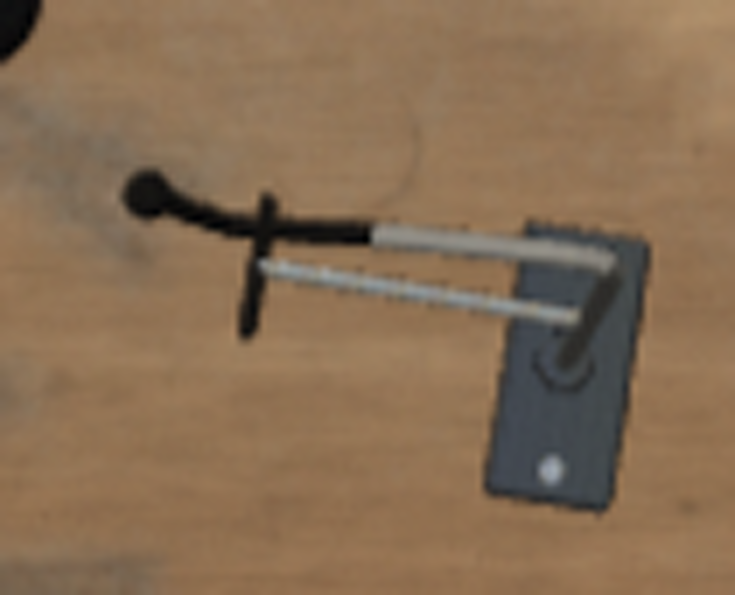

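View pics/c2.png

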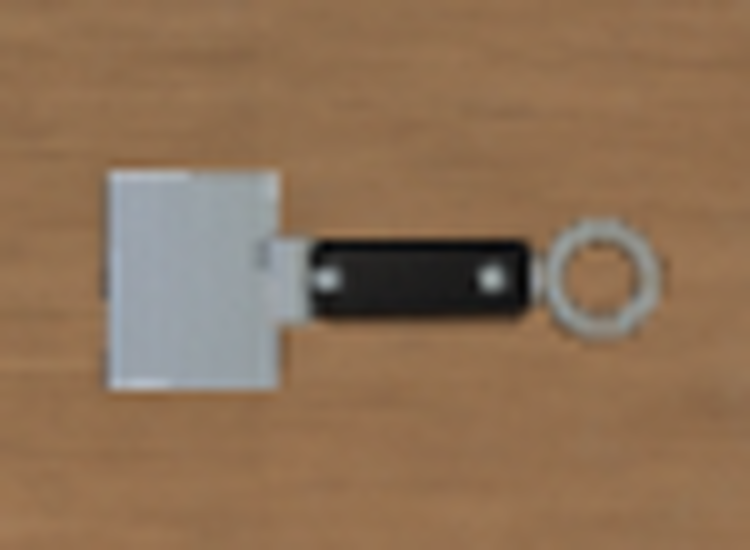

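Crop 1 shows knob (148,194), foot corners (528,222),(650,242),(607,512),(487,490), T-bar ends (268,200),(245,333) and post top (610,258). In crop 2, the ring centre is (603,279) and the handle runs from (310,279) to (530,279).

Run:
```python
from h import *
from scipy.optimize import least_squares
np.set_printoptions(precision=4,suppress=True)
c1=lambda x,y:(240+(x+.5)/7-.5,150+(y+.5)/7-.5); c2=lambda x,y:(325+(x+.5)/10-.5,235+(y+.5)/10-.5)
obs=[((-.032,0,.278),(148,194)),((.127,.065,.016),(528,222)),((.187,.065,.016),(650,242)),((.187,-.065,.016),(607,512)),((.127,-.065,.016),(487,490)),((.012,.032,.150),(268,200)),((.012,-.032,.150),(245,333)),((.155,0,.303),(610,258))]
L=np.array([o[0] for o in obs]);U=np.array([c1(*o[1]) for o in obs])
def W(p): 
    c,s=np.cos(p[2]),np.sin(p[2]);return np.c_[p[0]+c*L[:,0]-s*L[:,1],p[1]+s*L[:,0]+c*L[:,1],L[:,2]]
r=least_squares(lambda p:(proj("top",W(p))-U).ravel(),[.63,-.05,-1.6]);print("stand",r.x[:2],np.degrees(r.x[2]));print((proj("top",W(r.x))-U))
p=W(r.x);print("knob",p[0],"postTop",p[-1], "scene px", proj("scene",p[[0,7]]))
d=p[7]-p[0];d[2]=0;d/=np.linalg.norm(d)
for z,a in((.012,(603,279)),(.016,(310,280)),(.016,(530,279)),(.004,(107,280)),(.004,(107,172)),(.004,(107,388)),(.004,(279,172)),(.004,(279,388))): print(a,atz("top",*c2(*a),z))
# scene cross-check
S=np.load("pics/scene0.npz")
im=S["im"]; cv2.imwrite("pics/c3.png",cv2.resize(im[150:250,240:350],(770,600*700//600),interpolation=2)[:600,:,::-1])
```

```text
stand [ 0.6304 -0.0509] -98.98853957978221
[[-0.3976  0.0289]
 [-0.4572 -0.5334]
 [ 0.243  -0.3698]
 [ 0.2682  0.1809]
 [-0.9049  0.2735]
 [ 0.1501 -0.9214]
 [-0.1112  0.8087]
 [ 1.0734  0.4168]]
knob [ 0.6354 -0.0193  0.278 ] postTop [ 0.6062 -0.204   0.303 ] scene px [[267.813  192.2932]
 [311.1989 162.0293]]
(603, 279) [ 0.4105 -0.415   0.012 ]
(310, 280) [ 0.4098 -0.3189  0.016 ]
(530, 279) [ 0.4103 -0.3904  0.016 ]
(107, 280) [ 0.4098 -0.2547  0.004 ]
(107, 172) [ 0.4447 -0.2547  0.004 ]
(107, 388) [ 0.375  -0.2547  0.004 ]
(279, 172) [ 0.445  -0.3106  0.004 ]
(279, 388) [ 0.3752 -0.3105  0.004 ]
```

View pics/c3.png

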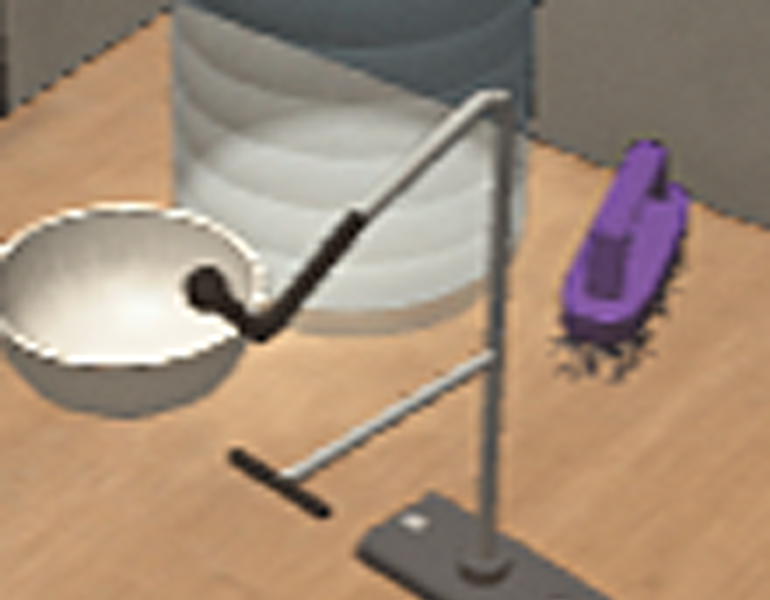

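Crop 3 (scene view) puts the knob at (208,288), the seat at (262,326) and the post top at (497,97). I'll fit both cameras together and check how wide the wrist is.

Run:
```python
from h import *
from scipy.optimize import least_squares
np.set_printoptions(precision=4,suppress=True)
c1=lambda x,y:(240+(x+.5)/7-.5,150+(y+.5)/7-.5)
obs=[((-.032,0,.278),(148,194)),((.127,.065,.016),(528,222)),((.187,.065,.016),(650,242)),((.187,-.065,.016),(607,512)),((.127,-.065,.016),(487,490)),((.012,.032,.150),(268,202)),((.012,-.032,.150),(245,331)),((.155,0,.303),(610,258))]
ob2=[((-.032,0,.278),(208,288)),((.012,.032,.150),(238,457)),((.012,-.032,.150),(322,510)),((.155,0,.303),(497,97))]
def W(p,L):
    c,s=np.cos(p[2]),np.sin(p[2]);return np.c_[p[0]+c*L[:,0]-s*L[:,1],p[1]+s*L[:,0]+c*L[:,1],L[:,2]]
D=[("top",np.array([o[0] for o in obs]),np.array([c1(*o[1]) for o in obs])),("scene",np.array([o[0] for o in ob2]),np.array([c1(*o[1]) for o in ob2]))]
f=lambda p:np.concatenate([(proj(n,W(p,L))-U).ravel() for n,L,U in D])
for g in(f,):
    r=least_squares(g,[.63,-.05,-1.7]);print(r.x[:2],np.degrees(r.x[2]));print(g(r.x).reshape(-1,2))
# triangulated knob
c,a=ray("top",*D[0][2][0]);e,b=ray("scene",*D[1][2][0]);s=np.linalg.lstsq(np.c_[a,-b],e-c,rcond=None)[0];print("knob tri",c+a*s[0],e+b*s[1])
C=cloud("scene",np.load("pics/scene0.npz")["d"]).reshape(-1,3)
for z in np.arange(.25,.8,.04):
    P=C[(abs(C[:,2]-z)<.02)&(np.hypot(C[:,0]-.2246,C[:,1]+.5018)<.2)]-[.2246,-.5018,0]
    if len(P): print(round(z,2),len(P),P.min(0)[:2],P.max(0)[:2])
```

```text
[ 0.6302 -0.0518] -98.98835523068037
[[-0.0647  0.1017]
 [-0.1738 -0.4712]
 [ 0.5261 -0.3075]
 [ 0.5543  0.2438]
 [-0.6185  0.3366]
 [ 0.4569 -1.14  ]
 [ 0.1973  1.1623]
 [ 1.4134  0.4916]
 [-1.2271  1.4582]
 [-1.7909  0.4991]
 [ 0.2796  1.9023]
 [ 0.8432 -1.5024]]
knob tri [ 0.6344 -0.0206  0.2841] [ 0.632  -0.022   0.2836]
0.25 69 [-0.0327  0.0433] [-0.0094  0.0652]
0.29 81 [-0.0637 -0.053 ] [0.0515 0.0915]
0.33 583 [-0.0681 -0.0721] [0.0697 0.1012]
0.37 235 [-0.0557 -0.0479] [0.05   0.0856]
0.41 351 [-0.0456 -0.0324] [0.0392 0.0576]
0.45 348 [-0.0379 -0.0015] [0.04  0.048]
0.49 361 [-0.0361 -0.0186] [0.0483 0.0465]
0.53 23 [-0.0347  0.0092] [0.0348 0.0394]
0.57 2 [-0.0824  0.1759] [0.0139 0.1977]
0.61 1 [-0.0824  0.1797] [-0.0824  0.1797]
```

>>> drive_tool(commands="0 0 0 -9.75 0.65; 0 0 0 -9.75 0.65; 0 0 0 -9.75 0.65; 0 0 0 -9.75 0.65; 0 0 0 -9.75 0.65; 0 0 0 -9.75 0.65; 0 0 0 -9.75 0.65; 0 0 0 -9.75 0.65")

```text
clock: 1.1
position: [0.2247, -0.5019, 0.4043]
ee_rot: [180.0, -0.1, 102.4]
ft_force: [-0.3, 0.5, 0.2]
grip_width: 0.647
finger_force: 0.0
```

>>> drive_tool(commands="4.5 3 0 0 0.65; 4.5 3 0 0 0.65; 4.5 3 0 0 0.65; 4.5 3 0 0 0.65; 4.5 3 0 0 0.65; 4.5 3 0 0 0.65; 4.5 3 0 0 0.65; 4.5 3 0 0 0.65; 4.5 3 0 0 0.65; 4.5 3 0 0 0.65")

```text
clock: 2.35
position: [0.4238, 0.0027, 0.4047]
ee_rot: [180.0, 0.0, 102.1]
ft_force: [0.5, -1.1, -0.4]
grip_width: 0.652
finger_force: 0.0
```

```bash
cat > plan.py <<'E'
from h import *; import sys
x,y,z,yaw=map(float,sys.argv[1:5]); s=ctrl.observe(); p=s["position"]; e=s["ee_rot"]; w=np.radians(yaw)
d=np.array([x,y,z])-p
print("clock",s["clock"],"pos",p.round(4),"rot",e.round(2),"F",s["ft_force"].round(1),"| spin",round(-((yaw-e[2]+180)%360-180),2),"then tool cm",np.round(100*np.array([np.cos(w)*d[0]+np.sin(w)*d[1],np.sin(w)*d[0]-np.cos(w)*d[1],-d[2]]),2),"j",s["qpos"].round(0))
E
python3 plan.py .5466 .3356 .196 102.2
```

```text
clock 2.35 pos [0.4238 0.0027 0.4047] rot [1.7999e+02 1.0000e-02 1.0211e+02] F [ 0.5 -1.1 -0.4] | spin -0.09 then tool cm [29.94 19.04 20.87] j [-15.   2. 104.  -0.  75. -27.]
```

>>> drive_tool(commands="5 3.2 0 0 0.65; 5 3.2 0 0 0.65; 5 3.2 0 0 0.65; 5 3.2 0 0 0.65; 5 3.1 0 0 0.65; 5 3.1 2 0 0.65; 0 0 4 0 0.65; 0 0 4 0 0.65; 0 0 4 0 0.65; 0 0 3 0 0.65")

```text
clock: 3.6
position: [0.5457, 0.3339, 0.2322]
ee_rot: [-179.8, 0.0, 102.1]
ft_force: [0.5, -0.1, 0.5]
grip_width: 0.648
finger_force: 0.0
```

```bash
python3 - <<'E'
from h import *
im,d=grab("top","top1"); cv2.imwrite("pics/top1b.png",cv2.resize(im[:,:,::-1],(800,600)))
E
python3 plan.py .5466 .3356 .196 102.2
```

```text
clock 3.65 pos [0.5446 0.3333 0.2283] rot [-1.7949e+02  9.0000e-02  1.0211e+02] F [-0.6 -0.9 -3.3] | spin -0.09 then tool cm [0.18 0.25 3.23] j [21. 33. 87. -0. 61.  9.]
```

View pics/top1b.png

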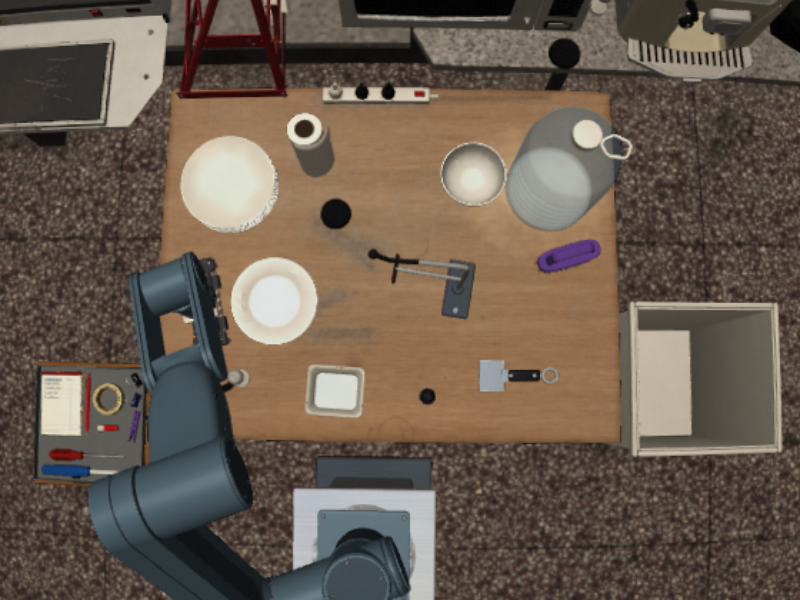

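The fingers are behind the plate at about (210,305), and nothing has been disturbed: the shaker is still at (238,378) and the puck at (336,213).

>>> drive_tool(commands="0 0 0 0 0.65; 0 0 0 0 0.65")

```text
clock: 3.9
position: [0.5471, 0.3343, 0.2364]
ee_rot: [179.9, -0.0, 102.1]
ft_force: [-0.1, 0.4, 1.0]
grip_width: 0.648
finger_force: 0.0
```

```bash
python3 plan.py .5466 .3356 .196 102.2
```

```text
clock 3.9 pos [0.5471 0.3343 0.2364] rot [ 1.7986e+02 -2.0000e-02  1.0211e+02] F [-0.1  0.4  1. ] | spin -0.09 then tool cm [ 0.13 -0.02  4.04] j [21. 32. 86.  0. 61.  9.]
```

>>> drive_tool(commands="0 0 1.5 0 0.65; 0 0 1.5 0 0.65; 0 0 0.9 0 0.65; -1 0 0 0 0.65; -1 0 0 0 0.65; -1 0 0 0 0.65; -1 0 0 0 0.65; -1 0 0 0 0.65; -1 0 0 0 0.65; -1 0 0 0 0.65")

```text
clock: 5.15
position: [0.5613, 0.2651, 0.1959]
ee_rot: [180.0, -0.0, 102.1]
ft_force: [-0.9, 2.3, 0.4]
grip_width: 0.649
finger_force: 0.9
```

>>> drive_tool(commands="-1.2 0 0 0 0.65; -1.2 0 0 0 0.65; -1.2 0 0 0 0.65; -1.2 0 0 0 0.65; -1.2 0 0 0 0.65; -1.2 0 0 0 0.65; -1.2 0 0 0 0.65; -1.2 0 0 0 0.65; -1.2 0 0 0 0.65; -1.2 0 0 0 0.65")

```text
clock: 6.4
position: [0.5865, 0.1475, 0.1958]
ee_rot: [-180.0, -0.0, 102.1]
ft_force: [-0.1, 2.0, 0.6]
grip_width: 0.65
finger_force: 1.0
```

>>> drive_tool(commands="-1 0 0 0 0.65; -1 0 0 0 0.65; -1 0 0 0 0.65; -1 0 0 0 0.65; -1 0 0 0 0.65; -1 0 0 0 0.65; 0 0 0 0 0.65; 0 0 0 0 0.65")

```text
clock: 7.4
position: [0.5989, 0.0894, 0.1956]
ee_rot: [-180.0, 0.0, 102.1]
ft_force: [-0.3, 0.1, -0.2]
grip_width: 0.648
finger_force: 0.0
```

```bash
python3 plan.py .6085 .0491 .196 102.1
python3 - <<'E'
from h import *
im,d=grab("top","top2"); cv2.imwrite("pics/top2b.png",cv2.resize(im[130:270,150:330][:,:,::-1],(771,600)))
E
```

```text
clock 7.4 pos [0.5989 0.0894 0.1956] rot [-1.7998e+02  2.0000e-02  1.0210e+02] F [-0.3  0.1 -0.2] | spin 0.0 then tool cm [-4.14  0.1  -0.04] j [ -2.  32.  94.  -0.  54. -14.]
```

View pics/top2b.png

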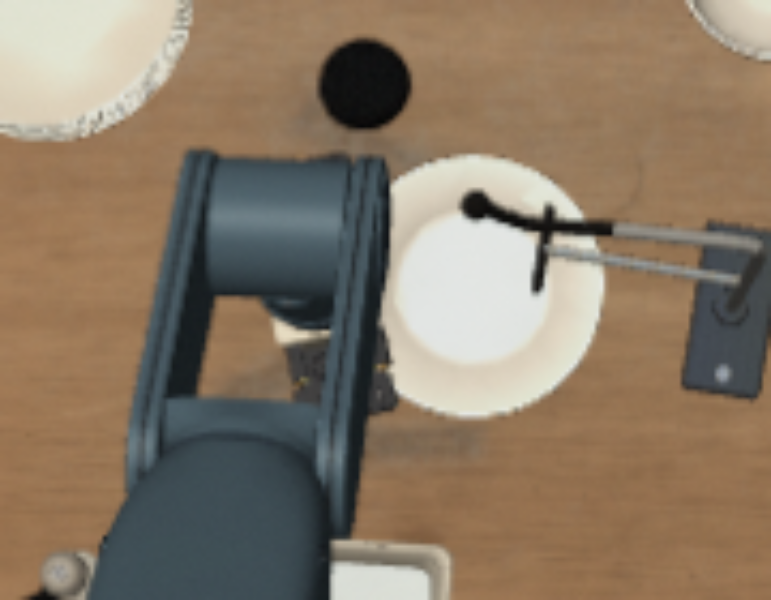

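The plate (centre about (474,286) in the crop) is being pushed squarely, the puck hasn't moved, and the forearm edge is at x≈388. I'll measure the plate and the arm's clearance to the knob.

```bash
cat > plate.py <<'E'
from h import *
import sys
from scipy.optimize import least_squares
np.set_printoptions(precision=4,suppress=True)
def plate(n,tag,u0,v0):
    im,d=grab(n,tag); C=cloud(n,d); g=atz(n,u0,v0,.02)
    im=im.astype(int); m=(np.hypot(C[...,0]-g[0],C[...,1]-g[1])<.125)&(im.min(2)>120)&(im.max(2)-im.min(2)<75)&(C[...,2]>.003)&(C[...,2]<.03)
    m=cv2.morphologyEx(m.astype(np.uint8),cv2.MORPH_OPEN,np.ones((3,3)))
    c,_=cv2.findContours(m,cv2.RETR_EXTERNAL,cv2.CHAIN_APPROX_NONE); c=max(c,key=cv2.contourArea)
    h=cv2.convexHull(c)[:,0]; h=np.array([p for p in c[:,0] if abs(cv2.pointPolygonTest(h.reshape(-1,1,2),tuple(map(float,p)),True))<1.2])
    P=np.array([atz(n,*map(float,p),.020)[:2] for p in h])
    r=least_squares(lambda q:np.hypot(*(P-q).T)-.0995,g[:2],loss="soft_l1",f_scale=.002)
    print(n,"plate",r.x,"rms",np.sqrt(np.mean(r.fun**2)),len(P)); return im,C
if __name__=="__main__":
    tag=sys.argv[1]; g=list(map(float,sys.argv[2:4]))
    for n in("top","scene"):
        u,v=proj(n,[*g,.02])[0]; im,C=plate(n,tag+n,u,v)
        if len(sys.argv)>4 and n=="scene":
            Q=C.reshape(-1,3); p=ctrl.observe()["position"]
            for z in np.arange(.1,.6,.05):
                P=Q[(abs(Q[:,2]-z)<.025)&(np.hypot(*(Q[:,:2]-p[:2]).T)<.13)&(Q[:,1]>.02)]
                if len(P): print(round(z,2),len(P),P.min(0),P.max(0))
E
python3 plate.py t3 .62 0 arm
```

```text
top plate [ 0.6232 -0.0114] rms 0.011349804832658924 149
scene plate [ 0.623  -0.0129] rms 0.015276306113870148 82
0.1 446 [0.5059 0.0379 0.075 ] [0.6851 0.146  0.1249]
0.15 816 [0.5005 0.033  0.1251] [0.6975 0.1455 0.1749]
0.2 382 [0.5546 0.0486 0.175 ] [0.6267 0.1312 0.2248]
0.25 386 [0.5606 0.0667 0.2251] [0.6325 0.1329 0.2749]
0.3 397 [0.5615 0.0743 0.2752] [0.6327 0.1333 0.325 ]
0.35 285 [0.536  0.0877 0.3251] [0.6467 0.1551 0.3746]
0.4 770 [0.4846 0.0297 0.3751] [0.6482 0.1568 0.425 ]
0.45 692 [0.4856 0.034  0.4251] [0.6164 0.1571 0.475 ]
0.5 229 [0.4721 0.0352 0.475 ] [0.5425 0.1575 0.525 ]
0.55 1 [0.4713 0.1109 0.5266] [0.4713 0.1109 0.5266]
```

>>> drive_tool(commands="-0.8 -0.03 0 0 0.65; -0.8 -0.03 0 0 0.65; -0.8 -0.03 0 0 0.65; -0.8 -0.03 0 0 0.65; -0.4 -0.01 0 0 0.65; -0.4 0 0 0 0.65; 0 0 0 0 0.65; 0 0 0 0 0.65")

```text
clock: 8.55
position: [0.6061, 0.0502, 0.1958]
ee_rot: [180.0, 0.0, 102.1]
ft_force: [-0.0, 0.1, -0.8]
grip_width: 0.648
finger_force: 0.0
```

```bash
python3 plan.py .6085 .0491 .196 102.1;python3 plate.py t4 .63 -.05
```

```text
clock 8.55 pos [0.6061 0.0502 0.1958] rot [1.7999e+02 2.0000e-02 1.0212e+02] F [-0.   0.1 -0.8] | spin 0.02 then tool cm [-0.16  0.21 -0.02] j [ -6.  32.  93.  -0.  54. -18.]
top plate [ 0.6294 -0.0641] rms 0.023969120314204725 117
scene plate [ 0.6306 -0.0524] rms 0.014859170128661194 93
```

>>> drive_tool(commands="2 0 0 0 0.65; 5 0 0 0 0.65; 5 0 0 0 0.65; 3 0 0 0 0.65; 0 0 0 0 0.65")

```text
clock: 9.28
position: [0.5731, 0.2002, 0.1957]
ee_rot: [-180.0, -0.0, 102.4]
ft_force: [-0.3, -0.2, -0.1]
grip_width: 0.652
finger_force: 0.0
```

```bash
python3 plate.py t5 .63 -.05
python3 - <<'E'
from h import *
P=np.load("pics/t5top.npz")["im"];S=np.load("pics/t5scene.npz")["im"]
a=cv2.resize(P[145:235,210:330],(800,600));
th=np.linspace(0,2*np.pi,60)
def ov(n,x0,y0,s,img,c,z=.020):
    q=proj(n,np.c_[c[0]+.1*np.cos(th),c[1]+.1*np.sin(th),z+0*th])
    for u,v in q: cv2.circle(img,(int((u-x0+.5)*s),int((v-y0+.5)*s)),2,(255,0,0),-1)
ov("top",210,145,800/120,a,(.6302,-.0515)); cv2.imwrite("pics/c5.png",a[:,:,::-1])
E
```

```text
top plate [ 0.6295 -0.0471] rms 0.00178777792205611 159
scene plate [ 0.6298 -0.0536] rms 0.004505142107979466 142
```

View pics/c5.png

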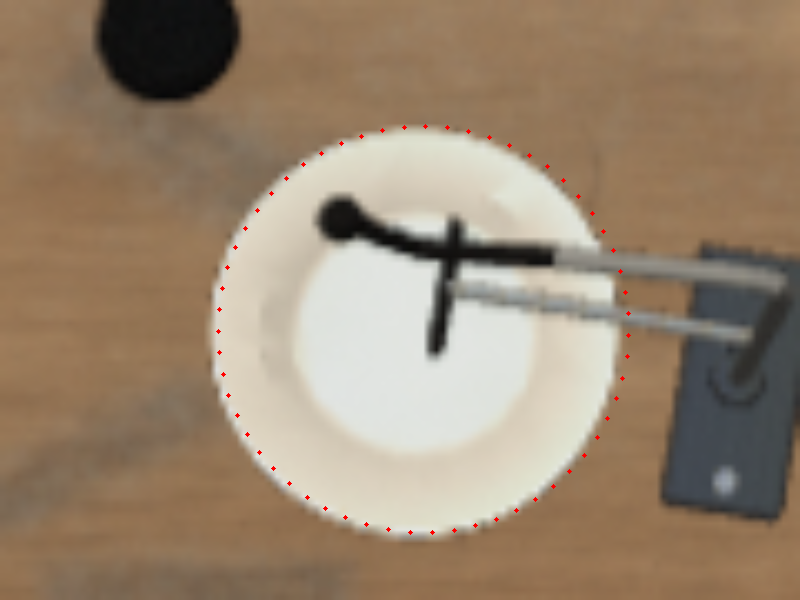

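Against the ideal rim circle (red), the plate is about 3.5 mm too far left (+y). I'll push it 3 mm further.

>>> drive_tool(commands="-5 0 0 0 0.65; -5 0 0 0 0.65; -3 0 0 0 0.65; -1.5 0 0 0 0.65; -0.5 0 0 0 0.65; -0.3 0 0 0 0.65; 0 0 0 0 0.65")

```text
clock: 10.25
position: [0.6064, 0.0482, 0.1957]
ee_rot: [-180.0, -0.0, 102.2]
ft_force: [-0.4, 0.2, 0.6]
grip_width: 0.65
finger_force: 0.2
```

```bash
python3 plan.py .6061 .0502 .196 102.1
```

```text
clock 10.25 pos [0.6064 0.0482 0.1957] rot [-1.7998e+02 -1.0000e-02  1.0217e+02] F [-0.4  0.2  0.6] | spin 0.07 then tool cm [ 0.2   0.01 -0.03] j [ -6.  32.  93.   0.  55. -18.]
```

>>> drive_tool(commands="1 0 0 0 0.65; 4 0 0 0 0.65; 5 0 -1 0 0.65; 5 0 -3 0 0.65; 0 0 -5 0 0.65; 0 0 -5 0 0.65; 0 0 -5 0 0.65; 0 0 -5 0 0.65; 0 0 0 0 0.65")

```text
clock: 11.38
position: [0.5752, 0.1953, 0.441]
ee_rot: [179.4, 0.0, 102.2]
ft_force: [0.1, 0.1, -0.7]
grip_width: 0.65
finger_force: 0.0
```

```bash
python3 plate.py t6 .63 -.05;python3 plan.py .4105 -.344 .43 90
```

```text
top plate [ 0.6296 -0.0487] rms 0.0016704703057395852 163
scene plate [ 0.6305 -0.0547] rms 0.0018674910962702875 141
clock 11.475 pos [0.5746 0.1948 0.4358] rot [179.97   0.   102.17] F [ 0.5 -0.2 -0.4] | spin 12.17 then tool cm [-53.88 -16.41   0.58] j [ 8. 20. 77. -0. 83. -4.]
```

>>> drive_tool(commands="0 0 0 6.1 0.65; 0 0 0 6.1 0.65; 0 -4 0 0 0.65; 0 -4 0 0 0.65; -2 -4 0 0 0.65; -3 -4 0 0 0.65; -5 -0.4 0 0 0.7; -5 0 0 0 0.7; -5 0 0 0 0.7; -5 0 0 0 0.7")

```text
clock: 12.72
position: [0.41, -0.0567, 0.4339]
ee_rot: [-179.8, -0.1, 89.9]
ft_force: [0.5, 0.3, 0.0]
grip_width: 0.7
finger_force: 0.0
```

>>> drive_tool(commands="-5 0 0 0 0.7; -5 0 0 0 0.7; -5 0 0 0 0.7; -5 0 0 0 0.7; -5 0 0 0 0.7; -3 0 5 0 0.7; 0 0 5 0 0.7; 0 0 3 0 0.7; 0 0 0 0 0.7; 0 0 0 0 0.7")

```text
clock: 13.98
position: [0.4106, -0.3356, 0.306]
ee_rot: [-180.0, -0.0, 89.9]
ft_force: [-0.6, -0.0, 0.0]
grip_width: 0.7
finger_force: 0.0
```

```bash
python3 plan.py .410 -.344 .1885 90.2
```

```text
clock 13.975 pos [ 0.4106 -0.3356  0.306 ] rot [-1.7999e+02 -1.0000e-02  8.9930e+01] F [-0.6 -0.   0. ] | spin -0.27 then tool cm [-0.84 -0.06 11.75] j [-51.  18.  99.   0.  64. -51.]
```

>>> drive_tool(commands="-0.8 0 3 0 0.7; 0 0 3 0 0.7; 0 0 3 0 0.7; 0 0 1.5 0 0.7; 0 0 1.2 0 0.7; 0 0 0 0 0.7; 0 0 0 0 0.7")

```text
clock: 14.85
position: [0.4107, -0.3441, 0.1896]
ee_rot: [179.9, 0.1, 89.9]
ft_force: [-0.2, -0.1, 0.3]
grip_width: 0.703
finger_force: 0.0
```

>>> drive_tool(commands="0 0 0 0 0.2; 0 0 0 0 0.15; 0 0 0 0 0.15; 0 0 0 0 0.15; 0 0 0 0 0.15; 0 0 0 0 0.15", force=30)

```text
clock: 15.6
position: [0.4103, -0.3437, 0.1888]
ee_rot: [-180.0, -0.0, 89.9]
ft_force: [-0.9, 0.3, 1.8]
grip_width: 0.277
finger_force: 29.9
```

```bash
python3 plan.py .410 -.344 .1885 90.2
```

```text
clock 15.6 pos [ 0.4103 -0.3437  0.1888] rot [-1.7999e+02 -1.0000e-02  8.9910e+01] F [-0.9  0.3  1.8] | spin -0.29 then tool cm [-0.03 -0.03  0.03] j [-52.  27. 104.  -0.  49. -52.]
```

>>> drive_tool(commands="0 0 -2 0 0.15; 0 0 -4 0 0.15; 0 0 -5 0 0.15; 0 0 -5 0 0.15; 0 0 -5 0 0.15; 0 0 -5 0 0.15; 0 0 -5 0 0.15; 0 0 -2.5 0 0.15; 0 0 0 4.5 0.15; 0 0 0 4.5 0.15")

```text
clock: 16.85
position: [0.4103, -0.3436, 0.5238]
ee_rot: [180.0, -0.0, 80.8]
ft_force: [-0.5, -0.8, -2.8]
grip_width: 0.272
finger_force: 29.9
```

```bash
python3 plan.py .6456 .0498 .52 81
```

```text
clock 16.85 pos [ 0.4103 -0.3436  0.5238] rot [179.98  -0.    80.77] F [-0.5 -0.8 -2.8] | spin -0.23 then tool cm [42.54 17.08  0.38] j [-52.  10.  77.   0.  92. -43.]
```

>>> drive_tool(commands="5 0 0 0 0.15; 5 0 0 0 0.15; 5 0 0 0 0.15; 5 0 0 0 0.15; 5 0 0 0 0.15; 5 0 0 0 0.15; 5 2 0 0 0.15; 4 3 0 0 0.15; 3.5 4 0 0 0.15; 0 4 0 0 0.15")

```text
clock: 18.1
position: [0.6069, 0.0583, 0.5233]
ee_rot: [-180.0, -0.1, 81.2]
ft_force: [0.2, -0.9, -1.4]
grip_width: 0.281
finger_force: 29.9
```

>>> drive_tool(commands="0 3 0 0 0.15; 0 1 0 0 0.15; 0 0 0 0 0.15; 0 0 0 0 0.15; 0 0 0 0 0.15; 0 0 0 0 0.15")

```text
clock: 18.85
position: [0.6447, 0.0492, 0.5244]
ee_rot: [180.0, -0.0, 80.9]
ft_force: [0.1, 0.4, -1.1]
grip_width: 0.28
finger_force: 29.9
```

```bash
python3 plan.py .6456 .0498 .52 81
python3 - <<'E'
from h import *
np.set_printoptions(precision=4,suppress=True)
s=ctrl.observe();p=s["position"];w=np.radians(s["ee_rot"][2]);ring=p+[-.071*np.cos(w),-.071*np.sin(w),-.1808];print("ring pred",ring,proj("top",ring),proj("scene",ring))
out=[]
for n in("top","scene"):
    im,d=grab(n,"h7"+n); u,v=proj(n,ring)[0].astype(int); c=im[v-30:v+30,u-20:u+20] ; print(n,u-20,v-30); out.append(cv2.resize(c,(400,600),interpolation=2))
cv2.imwrite("pics/h7.png",np.hstack(out)[:,:,::-1])
E
```

```text
clock 18.85 pos [0.6447 0.0492 0.5244] rot [ 1.7996e+02 -1.0000e-02  8.0920e+01] F [ 0.1  0.4 -1.1] | spin -0.08 then tool cm [0.07 0.08 0.44] j [-6. 23. 60.  0. 97.  4.]
ring pred [ 0.6335 -0.0209  0.3436] [[260.0693 173.4654]] [[268.3849 173.4497]]
top 240 143
scene 248 143
```

View pics/h7.png

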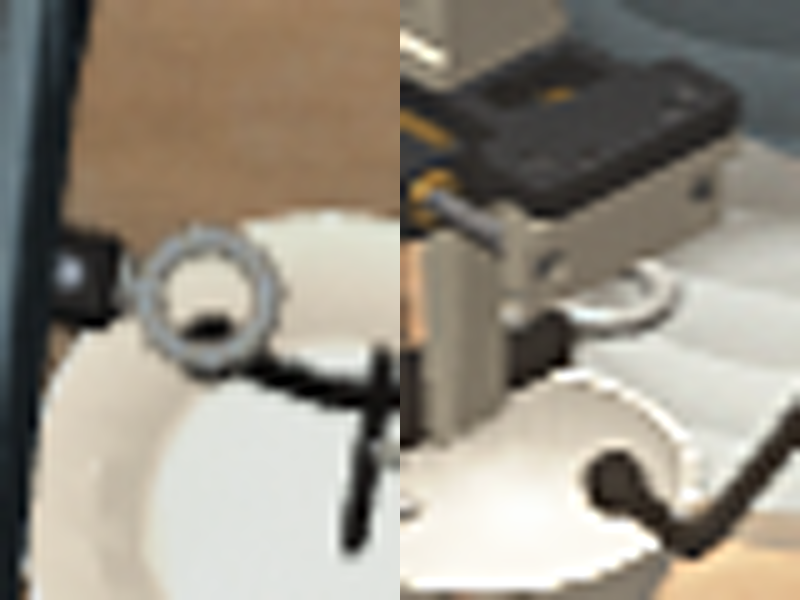

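Top crop: ring centre (209,297), opening clear with the knob peeking just below it. Scene crop: ring centre about (613,292), knob (613,482). I'll work out the relative offset.

Run:
```python
from h import *
from scipy.optimize import least_squares
np.set_printoptions(precision=4,suppress=True)
c=lambda x,y,a,b:(a+(x+.5)/10-.5,b+(y+.5)/10-.5)
rt=c(209,297,240,143); rs=c(213,292,248,143); kt=(260.7,177.3); ks=c(213,482,248,143)
def tri(a,b): return least_squares(lambda p:np.r_[proj("top",p)[0]-a,proj("scene",p)[0]-b],[.63,-.02,.3]).x
print("ring top@.3436",atz("top",*rt,.3436),"tri",tri(rt,rs),"knob top@.278",atz("top",*kt,.278),"tri",tri(kt,ks), atz("scene",*rs,.3436),atz("scene",*ks,.278))
```

```text
ring top@.3436 [ 0.6368 -0.0219  0.3436] tri [ 0.6348 -0.0227  0.3483] knob top@.278 [ 0.6355 -0.0203  0.278 ] tri [ 0.6338 -0.0209  0.2835] [ 0.638  -0.0289  0.3436] [ 0.6379 -0.0274  0.278 ]
```

>>> drive_tool(commands="0.15 -0.13 1 0 0.15; 0 0 2 0 0.15; 0 0 1.5 0 0.15; 0 0 0.5 0 0.15; 0 0 0 0 0.15; 0 0 0 0 0.15; 0 0 0 0 0.15", force=20)

```text
clock: 19.82
position: [0.6444, 0.0507, 0.4745]
ee_rot: [179.9, -0.0, 80.9]
ft_force: [0.9, 0.6, -0.9]
grip_width: 0.276
finger_force: 19.9
```

```bash
python3 plan.py .6456 .0498 .52 81
python3 - <<'E'
from h import *
s=ctrl.observe();p=s["position"];w=np.radians(s["ee_rot"][2]);ring=p+[-.071*np.cos(w),-.071*np.sin(w),-.1808];print(ring)
out=[]
for n in("top","scene"):
    im,d=grab(n,"h8"+n); u,v=proj(n,ring)[0].astype(int); c=im[v-15:v+15,u-10:u+10] ; print(n,u-10,v-15); out.append(cv2.resize(c,(400,600),interpolation=2))
cv2.imwrite("pics/h8.png",np.hstack(out)[:,:,::-1])
E
```

```text
clock 19.825 pos [0.6444 0.0507 0.4745] rot [179.92  -0.    80.91] F [ 0.9  0.6 -0.9] | spin -0.09 then tool cm [-0.07  0.14 -4.55] j [-5. 23. 66. -0. 90.  4.]
[ 0.63314689 -0.01938578  0.29370841]
top 250 162
scene 258 173
```

View pics/h8.png

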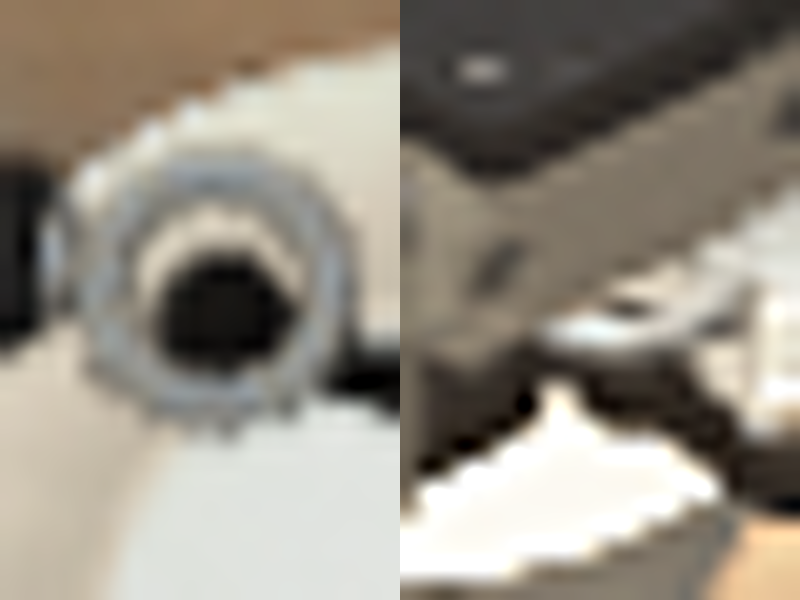

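Ring centre (218,290) and knob (224,308) in the top crop. After parallax they are concentric within about 0.5 mm, so I'll lower over the knob.

>>> drive_tool(commands="0 0 0.4 0 0.15; 0 0 0.3 0 0.15; 0 0 0.3 0 0.15; 0 0 0.3 0 0.15; 0 0 0 0 0.15; 0 0 0 0 0.15")

```text
clock: 20.68
position: [0.6443, 0.0508, 0.4608]
ee_rot: [180.0, -0.0, 80.9]
ft_force: [0.5, -0.1, -0.7]
grip_width: 0.279
finger_force: 19.9
```

>>> drive_tool(commands="0 0 0.2 0 0.15; 0 0 0.2 0 0.15; 0 0 0.2 0 0.15; 0 0 0 0 0.15; 0 0 0 0 0.15")

```text
clock: 21.3
position: [0.6443, 0.0507, 0.4548]
ee_rot: [-180.0, -0.0, 80.9]
ft_force: [0.1, -0.4, -0.4]
grip_width: 0.279
finger_force: 19.9
```

>>> drive_tool(commands="-0.1 0 0 0 0.15; -0.1 0 0.2 0 0.15; -0.15 0 0.2 0 0.15; 0 0 0 0 0.15; 0 0 0 0 0.15")

```text
clock: 21.92
position: [0.6437, 0.0473, 0.4508]
ee_rot: [-180.0, -0.0, 80.9]
ft_force: [-0.6, -0.3, -1.5]
grip_width: 0.281
finger_force: 19.9
```

>>> drive_tool(commands="-0.17 0 0.2 0 0.15; -0.2 0 0.2 0 0.15; -0.18 0 0.2 0 0.15; 0 0 0 0 0.15; 0 0 0 0 0.15")

```text
clock: 22.55
position: [0.6429, 0.0419, 0.4448]
ee_rot: [180.0, -0.0, 80.9]
ft_force: [-0.3, 0.7, -1.5]
grip_width: 0.28
finger_force: 19.9
```

>>> drive_tool(commands="-0.3 0 0.3 0 0.15; -0.35 0 0.3 0 0.15; 0 0 0 0 0.15; -0.2 0 0.25 0 0.15; -0.2 0 0.25 0 0.15; 0 0 0 0 0.15; 0 0 0 0 0.15")

```text
clock: 23.42
position: [0.6412, 0.0315, 0.4338]
ee_rot: [180.0, -0.0, 80.9]
ft_force: [-0.2, 0.8, -1.4]
grip_width: 0.281
finger_force: 19.9
```

Run:
```python
from h import *
s=ctrl.observe();p=s["position"];w=np.radians(s["ee_rot"][2]);ring=p+[-.071*np.cos(w),-.071*np.sin(w),-.1808];print(ring)
a=np.radians(-99);q=ring[:2]-[.6302,-.0515];print("stand x,y",q@[np.cos(a),np.sin(a)],q@[-np.sin(a),np.cos(a)])
im,d=grab("scene","h9"); u,v=proj("scene",ring)[0].astype(int); cv2.imwrite("pics/h9.png",cv2.resize(im[v-30:v+30,u-40:u+40],(800,600),interpolation=2)[:,:,::-1])
```

```text
[ 0.6300007  -0.03860009  0.25298176]
stand x,y -0.012709912913541462 -0.002214833138316932
```

View pics/h9.png

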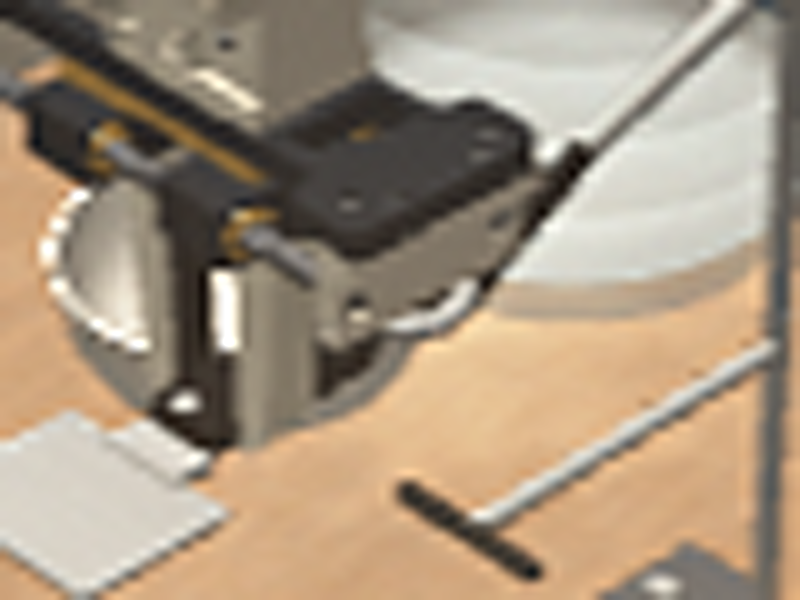

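The ring is around the prong at the V, with no contact force. The gripper body has about 40 mm of room above the knob. I'll loosen the grip and lower on an arc so the turner pivots in the pads and partly tilts before release.

>>> drive_tool(commands="0 0 0 0 0.15; 0 0 0.3 0 0.15; 0 0 0.3 0 0.15; -0.05 0 0.3 0 0.15; -0.05 0 0.3 0 0.15; 0 0 0 0 0.15", force=6)

```text
clock: 24.22
position: [0.641, 0.0305, 0.4213]
ee_rot: [-180.0, -0.0, 80.9]
ft_force: [-0.4, 0.4, -1.4]
grip_width: 0.276
finger_force: 6.0
```

>>> drive_tool(commands="-0.05 0 0.3 0 0.15; -0.1 0 0.3 0 0.15; -0.1 0 0.3 0 0.15; -0.1 0 0.3 0 0.15; 0 0 0 0 0.15; 0 0 0 0 0.15")

```text
clock: 24.98
position: [0.6405, 0.027, 0.4097]
ee_rot: [-180.0, 0.0, 80.9]
ft_force: [-0.2, -0.4, -1.9]
grip_width: 0.278
finger_force: 6.0
```

Run:
```python
from h import *
s=ctrl.observe();p=s["position"];w=np.radians(s["ee_rot"][2]);ring=p+[-.071*np.cos(w),-.071*np.sin(w),-.1608]
im,d=grab("scene","h10"); u,v=proj("scene",ring)[0].astype(int); cv2.imwrite("pics/h10.png",cv2.resize(im[v-45:v+45,u-60:u+60],(800,600),interpolation=2)[:,:,::-1])
```

```text
(no output)
```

View pics/h10.png

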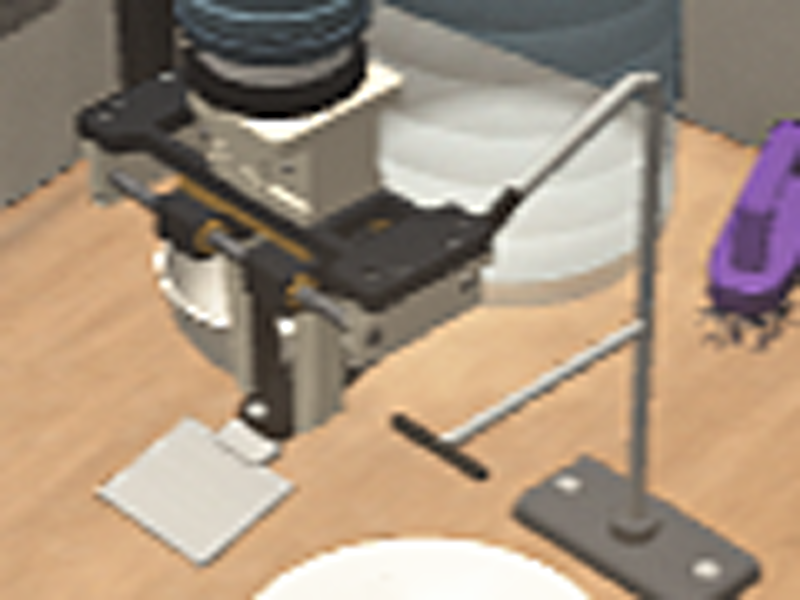

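The ring is hidden behind the gripper, so I'll fit a plane to the visible blade to check that the turner really tilted.

Run:
```python
from h import *
np.set_printoptions(precision=4,suppress=True)
a=np.radians(-99);ex=np.array([np.cos(a),np.sin(a),0])
for t in("h9","h10"):
    z=np.load(f"pics/{t}.npz");C=cloud("scene",z["d"]);q=C-[.6302,-.0515,0];sx=q@ex;sy=q@np.array([-ex[1],ex[0],0])
    m=(sx<-.10)&(sx>-.20)&(abs(sy)<.04)&(C[...,2]>.12)&(C[...,2]<.262)&(z["im"].min(2)>130)
    P=np.c_[sx[m],sy[m],C[...,2][m]];
    f=np.linalg.lstsq(np.c_[P[:,:2],np.ones(len(P))],P[:,2],rcond=None)[0];r=P[:,2]-np.c_[P[:,:2],np.ones(len(P))]@f
    P=P[abs(r)<.01];f=np.linalg.lstsq(np.c_[P[:,:2],np.ones(len(P))],P[:,2],rcond=None)[0]
    print(t,len(P),"slope deg",np.degrees(np.arctan(f[:2])),P.min(0),P.max(0),"z at sx=0",f[2])
```

```text
h9 333 slope deg [ 0.5574 -0.3892] [-0.1723 -0.0383  0.2463] [-0.1015  0.0352  0.2577] z at sx=0 0.2528955567647174
h10 361 slope deg [14.4336 -0.5149] [-0.1639 -0.0375  0.2035] [-0.1004  0.0358  0.2275] z at sx=0 0.24772754423800983
```

The blade slope is 14° and extrapolates to z=0.248 at the hook, so the ring is bearing on the hook. Releasing now.

>>> drive_tool(commands="0 0 0 0 0.6; 0 0 0 0 0.6; 0 0 0 0 0.6; 0 0 0 0 0.6; 0 0 0 0 0.6; 0 0 0 0 0.6; 0 0 0 0 0.6; 0 0 0 0 0.6")

```text
clock: 26.02
position: [0.6405, 0.0271, 0.4097]
ee_rot: [-180.0, -0.0, 80.9]
ft_force: [-0.1, -1.0, 0.4]
grip_width: 0.599
finger_force: 0.0
```

>>> drive_tool(commands="0.5 0 -0.5 0 0.6; 1 0 -1 0 0.6; 3 0 -2 0 0.6; 4 0 -2 0 0.6; 5 0 -2 0 0.6; 5 0 -2 0 0.6; 5 0 0 0 0.6; 0 0 0 0 0.6; 0 0 0 0 0.6; 0 0 0 0 0.6")

```text
clock: 27.28
position: [0.6776, 0.258, 0.5051]
ee_rot: [180.0, 0.0, 80.8]
ft_force: [1.2, -0.1, 0.0]
grip_width: 0.605
finger_force: 0.0
```

>>> drive_tool(commands="0 0 0 0 0.6; 0 0 0 0 0.6; 0 0 0 0 0.6; 0 0 0 0 0.6; 0 0 0 0 0.6; 0 0 0 0 0.6; 0 0 0 0 0.6; 0 0 0 0 0.6; 0 0 0 0 0.6; 0 0 0 0 0.6")

```text
clock: 28.52
position: [0.6776, 0.2591, 0.5047]
ee_rot: [-180.0, 0.0, 80.9]
ft_force: [-1.0, 0.4, 0.3]
grip_width: 0.596
finger_force: 0.0
```

```bash
python3 plate.py t11 .63 -.05
python3 - <<'E'
from h import *
np.set_printoptions(precision=4,suppress=True)
im,d=grab("scene","h11"); C=cloud("scene",d); cv2.imwrite("pics/h11b.png",cv2.resize(im[150:330,190:390],(667,600),interpolation=2)[:,:,::-1])
a=np.radians(-99);ex=np.array([np.cos(a),np.sin(a),0])
q=C-[.6302,-.0515,0];sx=q@ex;sy=q@np.array([-ex[1],ex[0],0])
for lo,hi in((.075,.12),(.14,.2)):
    m=(abs(sx)<.03)&(abs(sy)<.045)&(C[...,2]>lo)&(C[...,2]<hi);print(lo,m.sum(),np.median(sx[m]),sy[m].min(),sy[m].max(),C[...,2][m].min())
b=np.load("pics/h7scene.npz")["im"]
E
```

```text
top plate [ 0.6297 -0.0488] rms 0.0020212984246788758 161
scene plate [ 0.6305 -0.0547] rms 0.002361233836786304 131
0.075 162 0.0034292995635066374 -0.038359512671164366 0.03646047647489405 0.07588237080481382
0.14 141 -0.002620193633129826 -0.033401414608197996 0.03053912682809797 0.14085283835284024
```

View pics/h11b.png

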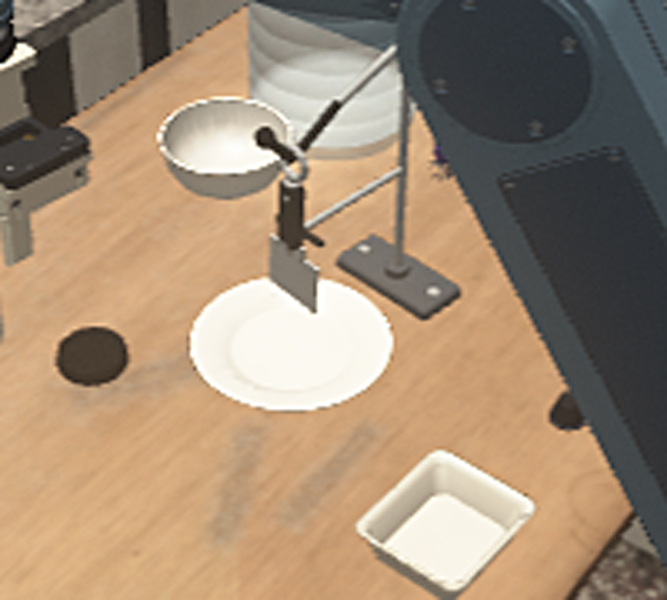

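The turner hangs on the seat by its ring at about (292,165), straight down over the plate (centre (290,343)). The puck and dish haven't moved. I'll wait a little longer, check that it is still, and hand in.

>>> drive_tool(commands="0 0 0 0 0.6; 0 0 0 0 0.6; 0 0 0 0 0.6; 0 0 0 0 0.6; 0 0 0 0 0.6; 0 0 0 0 0.6; 0 0 0 0 0.6; 0 0 0 0 0.6; 0 0 0 0 0.6; 0 0 0 0 0.6")

```text
clock: 29.92
position: [0.6776, 0.2591, 0.5048]
ee_rot: [-180.0, -0.0, 80.9]
ft_force: [1.1, 0.9, 0.1]
grip_width: 0.598
finger_force: 0.0
```

Run:
```python
from h import *
a=np.load("pics/h11.npz")["im"].astype(int);b=grab("scene","h12")[0].astype(int)
d=abs(a-b)[150:260,250:330].max(2); print((d>25).sum(),d.max())
if (d>25).sum()<15: print(job.finish_job())
```

```text
0 20
the job is handed in; nothing more can be done
None
```

The job is handed in at about 30 s: the plate is centred under the hook to within about 3 mm, and the turner hangs still and straight by its ring; the dish and puck look unmoved, but the shaker was hidden in the last picture.

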